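# Mount a toroidal transformer on its chassis stud

### The arm

A 6-joint arm with a two-finger parallel gripper is mounted at the origin on a cart in front of the work surface, level with it; the furniture and walls round the work are solid. World frame = base frame: x ahead of the robot, y to its left, z up, the work surface at z = 0. Lengths are in m, angles in rad, forces in N, time in s.
With the tool pointing down it reaches from about 0.225 to 0.725 m from the base axis. Payload 3.1 kg.
Tool frame: the origin (TCP) lies between the finger pads; the fingertips stand 8 mm ahead of it and the grasp point (between the pads) lies 11 mm behind it; z points along the fingers, y is the line along which they close (so a half turn about z gives the same grasp; the last joint's range is limited). The gripper opens to 85 mm and grips with 20 to 120 N. Pads are 22 mm wide; open, the fingers measure 114 mm over their backs; the gripper's body (76 mm by 85 mm) begins 54 mm behind the grasp point. The pads swing forward as they close: fully open they stand 13 mm farther back than shut.
Start: joints at [0.979, 0.048, 0.099, 1.622, 0, 1.443], TCP at [0.235, 0.47, 0.239] pointing down, gripper open.
Joint ranges: [-2.91, 2.91], [-0.99, 1.94], [-1.21, 1.42], [-2.12, 2.29], [-1.49, 1.47], [-3.14, 3.14]. Speed limits (rad/s): [2.79, 2.79, 3.14, 3.14, 3.14, 3.14].

### API

Orientations are given as [roll, pitch, yaw] about the fixed x, y, z axes, in that order (R = Rz(yaw) Ry(pitch) Rx(roll)).
In Python, from workcell import env gives the robot as it stands. The module is installed in compiled form; this text tells all that it offers.
- The arm moves only by the tool drive_tool, never from a script. Its argument "commands" is one flat list of numbers, 7 for each row, row after row: the turn, a rotation vector about the tool's x, y, z each as a share of 30 degrees, from -1 to 1, then the shift along the tool's x, y, z each as a share of 0.2 m, from -1 to 1, then the opening, from 0 (shut) to 1 (fully open). A call has 1 to 12 rows; each row is the pose to reach, as a shift and turn from the pose commanded when the call began, along the tool's axes at that moment; what a row does not reach only later rows make up. A row lasts 1/8 s, in which the tool goes at most 62.5 mm and 10.7 degrees, less where a joint would pass 70% of its speed; a pose out of reach is approached as far as the arm can. A call with a number of a shift or a turn outside -1 to 1 is refused whole. A call with a gripper value outside its range is refused whole. The fingers move at their own pace and stop on an object; "squeeze" is the grip in N (left out, the last holds). Time passes only in rows, so rows that repeat a pose let the fingers close. It gives the time, the measured TCP pose, the force, the opening and the grip force at its end, in the units of the state.
- env.get_state(): the state, without advancing time (a new reading comes with each control period).
- env.snapshot(name): name is "scene" or "side" or "wrist"; returns the picture (384x512x3 uint8, red, green, blue); there is no depth.
- env.calibration(name): a dict with "fx", "fy", "cx", "cy" (pixels), "dist" ([k1, k2, p1, p2, k3] as OpenCV has them; the pictures are not rectified), "R" (3x3) and "t" (3): a world point X has camera coordinates R X + t; the wrist camera has in their place "hand_eye" (4x4, takes a point from camera to tool coordinates, whose origin is the TCP and whose axes are the flange's). Camera axes: x right, y down, z forward; pixel columns grow to the right and rows downward; lengths in m; the calibration is good to about 2 mm. A picture is of the moment at which its call begins: read the wrist's pose just before it. calibration takes no time and is no camera call.
- env.job_done(): hands the job in; it is judged then, once.
Trained networks look in the newest picture that a camera, given by its name, has taken for a name from the list of things; names that differ only in an ending like _2 or _b are one class to them, and where a whole thing is asked for, a point or a joint stands for the part that bears it (a point fixed in the world has none). Each returns a list of dicts, best first, with "score" (0 to 1); they miss things now and then, are a little off and sometimes report something else, mostly with a low value. They report only what shows in the picture. A call takes as long as a camera call. They do not tell look-alikes from the thing itself.
- env.outline_of(camera, target): "mask" (384x512 bool, what is visible of it).
- env.landmark_of(camera, target): "position" ([x, y, z] in m, in world coordinates, good to about 4 mm: a listed point, or the origin of a listed thing).
The state is a dict: "time_s": time; "joint_positions": joint angles; "qd": joint speeds; "joint_efforts": joint torques, N m; "tool_pos": TCP position; "ee_rot": TCP orientation; "force": force on the tool from outside, world axes, zero at the start; "torque": the same for the moment, N m; "gripper_width": opening from 0.0 (shut) to 1.0 (fully open); "gripper_force": force on a finger pad.
Only numpy, scipy, OpenCV 4.12 (cv2) and the standard library are available. Lean on these libraries where they do the work, as an engineer would, in place of code of your own. Each camera call takes 0.05 s, during which the arm holds its last target. There are 200 camera calls.

### The job

Mount the ring-shaped transformer in the open chassis by stacking its mounting parts over the threaded stud: first the black base pad flat on the chassis floor, on it the transformer centred round the stud, then the white flanged bush with its hub down in the transformer's hole and its flange down on the windings, and last the square steel clamp plate flat on the flange. Lower the transformer into place rather than dropping it, and leave the reel of solder and the tape measure where they stand.

Things in the scene. Friction and masses are not known exactly. Their poses are not given: they have to be found in the camera images.
- base_pad: black rubber disc 56 mm in diameter and 10 mm thick with a 13 mm hole in the middle, lying flat on the table; origin at the centre of its underside, z up
- toroid: the transformer: a copper-wound ring 62 mm in outer diameter, 26 mm high, with a 28 mm hole, lying flat on the table, 0.28 to 0.46 kg; origin at the centre of its underside, z up; can be gripped across its outside in any direction
- bush: white plastic bush standing on its hub: hub 20 mm in diameter (18 mm at the tip), 0 to 18 mm above the origin; flange 42 mm in diameter, 18 to 26 mm above the origin; 13 mm hole right through. Origin at the centre of the hub's lower end, z up. Grip it by the flange's rim, fingertips not below the flange's underside, or they meet the transformer as the flange comes down on it
- clamp_plate: square bare steel plate washer, 46 x 46 mm and 8 mm thick with a 13 mm round hole in the middle, lying flat on the table, 0.1 kg; origin at the centre of its underside, x and y along its sides, z up; grip it across two opposite sides
- chassis: fixed aluminium chassis 170 mm deep (x), 210 mm wide (y), open at the top and both sides; floor 8 mm above the table; 9 mm lip above the floor at the front (-x), back panel 57 mm above the floor at +x. A circuit board on posts fills the right (-y) half, up to 20 mm above the floor, its near edge 54 mm from the stud's axis. Origin on the table under its middle, z up
- stud_foot (a point): where the stud rises from the chassis floor, on the stud's axis at floor height, 8 mm above the table; 5 mm to the front (-x) and 50 mm to the left (+y) of the chassis' middle; z up. Seated heights of the parts' origins above this point: base pad 0, transformer 10, bush 18, clamp plate 44 mm
- stud_tip (a point): the upper end of the fixed upright threaded stud, 8 mm in diameter, 64 mm above the chassis floor; its last 5 mm taper to a 3.6 mm point
- solder_spool: not to be moved: reel of solder wire lying flat, 67 mm in diameter, 40 mm high; the reel's middle is 2 mm (x) and -13 mm (y) from the origin on its underside, the loose wire end lies at -y
- tape_measure: not to be moved: yellow pocket tape measure 33 x 65 x 55 mm standing on its edge; origin under its middle
Not all that is in view belongs to the job. Of the things that look like the bush, the middle-sized one is meant.

How it is judged:
On the way, in this order (a step that is already met when the one before it is completed fails the run):
1. the base pad lies flat on the chassis floor, round the stud (horizontal distance between base_pad and stud_foot below 0.006 m and z of base_pad in the frame of stud_foot between -0.003 and 0.003 m and angle between base_pad's own z axis and vertical below 0.06 rad), for 0.2 s.
2. the transformer lies flat on the pad, centred on the stud, the pad still in place (all of step 1 and horizontal distance between toroid and stud_foot below 0.008 m and z of toroid in the frame of stud_foot between 0.007 and 0.013 m and angle between toroid's own z axis and vertical below 0.06 rad), for 0.2 s.
3. the bush is on the stud, its hub in the transformer's hole and its flange down on the windings (all of step 2 and horizontal distance between bush and stud_foot below 0.006 m and z of bush in the frame of stud_foot between 0.015 and 0.021 m and angle between bush's own z axis and vertical below 0.06 rad), for 0.2 s.
4. the square clamp plate lies on the bush's flange, on the stud (all of step 3 and horizontal distance between clamp_plate and stud_foot below 0.006 m and z of clamp_plate in the frame of stud_foot between 0.041 and 0.047 m and angle between clamp_plate's own z axis and vertical below 0.06 rad), for 0.2 s.
At the end, for the whole second after the job is handed in: Round the stud, from the floor up: base pad, transformer, bush, clamp plate, each level (3.4 degrees) and within 3 mm of its seated height; transformer within 8 mm and the others within 6 mm of the stud's axis; all at rest and released (all of step 4 and linear speed of each of base_pad, toroid, bush, clamp_plate below 0.02 m/s); the robot touches nothing.
It fails at once if the reel of solder was pushed more than 30 mm from its place (distance of solder_spool from where it was at the start of the episode above 0.03 m).
It fails at once if the tape measure was pushed more than 30 mm from its place (distance of tape_measure from where it was at the start of the episode above 0.03 m).
It fails at once if the transformer was dropped or flung: faster than 0.7 m/s while the fingers do not hold it (linear speed of toroid above 0.7 m/s and contact force between the fingers and toroid below 0.1 N).
It also fails if it takes over 106 s, if anything falls off the work surface, if the arm or the gripper's body presses on something with over 40 N, if the wrist force passes 120 N, or if a joint passes its speed limit or range.

## Working session

There is one attempt and no reset: what is moved stays moved. The work goes in short steps, Python scripts to look and compute and a tool call to move; the robot and the scene stay as the last step left them, time stands still between calls to the robot, and variables do not carry over. Pictures are saved under pics/ and viewed, at most 14 in all, crops included, and the job is handed in when it is done.

Besides the shell and the picture viewer there is one more tool, called after "Request:" as name(argument=value, ...) on one line, values as JSON. drive_tool: Moves the arm, as the interface text tells. Its arguments: {"type":"object","properties":{"commands":{"type":"array"},"squeeze":{"type":"number"}},"required":["commands"]}

```bash
mkdir -p pics
python3 - <<'E'
from workcell import env
import cv2,numpy as np
s=env.get_state();print({k:np.round(v,3).tolist() for k,v in s.items()})
for c in("scene","side"):
    cv2.imwrite(f"pics/{c}0.png",cv2.cvtColor(env.snapshot(c),cv2.COLOR_RGB2BGR))
    for n in("base_pad","toroid","bush","clamp_plate","chassis","stud_foot","stud_tip","solder_spool","tape_measure"):
        print(c,n,[(round(d["score"],2),np.round(d["position"],3).tolist()) for d in env.landmark_of(c,n)])
E
```

```text
{'time_s': 0.0, 'joint_positions': [0.979, 0.049, 0.098, 1.622, 0.0, 1.443], 'qd': [0.0, 0.0, -0.001, 0.001, 0.001, -0.001], 'joint_efforts': [-0.001, -33.879, 32.001, 0.021, -0.0, 0.0], 'tool_pos': [0.235, 0.469, 0.238], 'ee_rot': [-3.139, -0.0, 2.678], 'force': [0.823, -0.211, 0.311], 'torque': [0.077, -0.022, -0.039], 'gripper_force': 0.0, 'gripper_width': 1.001}
scene base_pad [(0.66, [0.433, 0.289, 0.0])]
scene toroid [(0.72, [0.552, 0.166, -0.004])]
scene bush [(0.87, [0.54, -0.001, -0.005]), (0.65, [0.456, -0.062, 0.005])]
scene clamp_plate [(0.78, [0.429, 0.41, -0.006])]
scene chassis [(0.75, [0.516, -0.28, 0.001])]
scene stud_foot [(0.83, [0.535, -0.24, 0.004]), (0.66, [0.57, 0.264, 0.004])]
scene stud_tip [(0.87, [0.532, -0.236, 0.072])]
scene solder_spool [(0.57, [0.428, 0.149, -0.001])]
scene tape_measure [(0.61, [0.572, 0.266, 0.005]), (0.57, [0.524, -0.28, -0.001])]
side base_pad [(0.74, [0.433, 0.294, 0.004])]
side toroid [(0.71, [0.549, 0.165, 0.002]), (0.31, [0.527, -0.236, 0.005])]
side bush [(0.83, [0.539, 0.003, 0.002]), (0.77, [0.435, 0.021, 0.002]), (0.48, [0.526, -0.286, 0.002]), (0.43, [0.458, -0.061, 0.001])]
side clamp_plate [(0.59, [0.425, 0.41, -0.002]), (0.36, [0.527, -0.233, 0.006])]
side chassis [(0.85, [0.524, -0.286, -0.0])]
side stud_foot [(0.97, [0.527, -0.234, 0.008])]
side stud_tip [(0.78, [0.531, -0.233, 0.07])]
side solder_spool [(0.72, [0.424, 0.152, 0.004])]
side tape_measure [(0.56, [0.572, 0.269, 0.0])]
```

View pics/scene0.png

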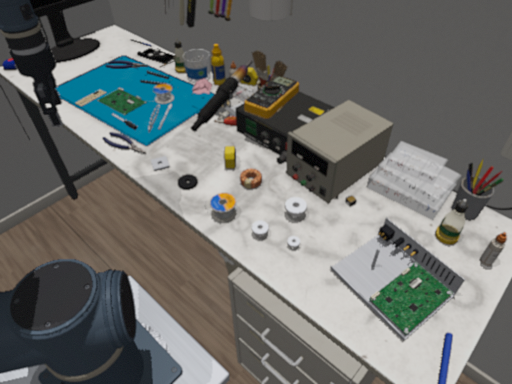

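View pics/side0.png

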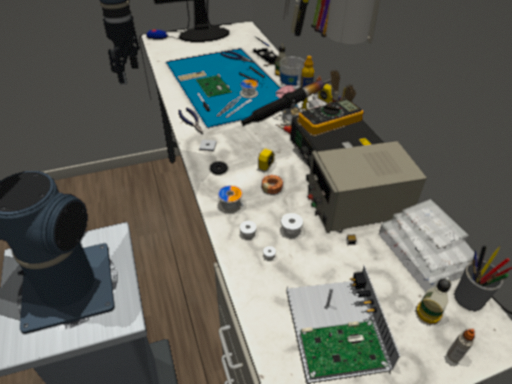

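The scene picture shows the middle-sized bush at (260,229), big one at (295,208), small at (293,242); the toroid is at (251,178), pad at (188,182), plate at (161,164), stud at (376,258). The side picture agrees (stud at 330,297).

```bash
cat > h.py <<'E'
from workcell import env
import cv2,numpy as np
from scipy.spatial.transform import Rotation as Ro
np.set_printoptions(suppress=True,precision=4)
def rot(s): return Ro.from_euler("xyz",s["ee_rot"])
def plan(p,yaw):
    s=env.get_state();R=rot(s)
    d=R.inv().apply(np.array(p)-s["tool_pos"])/.2
    t=(R.inv()*Ro.from_euler("xyz",[np.pi,0,yaw])).as_rotvec()/np.radians(30)
    print("t",round(s["time_s"],2),"turn",np.round(t,3),"shift",np.round(d,3),"tcp",np.round(s["tool_pos"],4),np.round(s["ee_rot"],3))
def cam(c,s=None):
    k=env.calibration(c);K=np.array([[k["fx"],0,k["cx"]],[0,k["fy"],k["cy"]],[0,0,1]])
    if c=="wrist":
        T=np.eye(4);T[:3,:3]=rot(s).as_matrix();T[:3,3]=s["tool_pos"];T=np.linalg.inv(T@np.array(k["hand_eye"]));R,t=T[:3,:3],T[:3,3]
    else: R,t=np.array(k["R"]),np.array(k["t"])
    return K,np.array(k["dist"]),R,t
def ray(px,z,C):
    K,D,R,t=C;u=cv2.undistortPoints(np.array(px,float).reshape(-1,1,2),K,D)[:,0]
    d=np.c_[u,np.ones(len(u))]@R;o=-R.T@t
    return o+d*((z-o[2])/d[:,2])[:,None]
def look(name,*targets):
    s=env.get_state();im=env.snapshot("wrist");cv2.imwrite(f"pics/{name}.png",cv2.cvtColor(im,cv2.COLOR_RGB2BGR));C=cam("wrist",s)
    for n in targets: print(n,[(round(d["score"],2),np.round(d["position"],4)) for d in env.landmark_of("wrist",n)])
    return s,im,C
def top(n,z,C):
    "centre of the outline of a round/square thing whose top face is at height z"
    for d in env.outline_of("wrist",n)[:3]:
        c=max(cv2.findContours(d["mask"].astype(np.uint8),0,2)[0],key=cv2.contourArea)[:,0]
        P=ray(c,z,C)[:,:2].astype(np.float32);(cc,r)=cv2.minEnclosingCircle(P);print(n,round(d["score"],2),"circ",np.round(cc,4),round(r,4),"rect",cv2.minAreaRect(P),"px",c.min(0),c.max(0))
E
python3 - <<'E'
from h import *
print(np.array(env.calibration("wrist")["hand_eye"]),env.calibration("wrist")["fx"])
plan([.40,.29,.2],np.pi/2)
E
```

```text
[[-0.0001 -0.9565 -0.2917  0.0744]
 [ 1.     -0.0001 -0.0003  0.0001]
 [ 0.0003 -0.2917  0.9565 -0.1356]
 [ 0.      0.      0.      1.    ]] 268.606017112562
t 1.0 turn [-0.    -0.     2.114] shift [-1.14  -0.433  0.197] tcp [0.2349 0.4695 0.2393] [-3.142 -0.     2.678]
```

Request:
drive_tool(commands=[0, 0, 1, -0.8, -0.3, 0.1, 1, 0, 0, 1, -0.8, -0.3, 0.1, 1, 0, 0, 1, -0.8, -0.3, 0.1, 1, 0, 0, 1, -0.8, -0.3, 0.1, 1])

```text
time_s: 1.5
tool_pos: [0.3528, 0.342, 0.2187]
ee_rot: [-3.141, 0.001, 2.149]
force: [-0.5, -0.1, 0.4]
gripper_width: 1.002
gripper_force: 0.0
```

```bash
python3 -c "
from h import *
plan([.433,.29,.17],np.pi/2)"
```

```text
t 1.5 turn [-0.001  0.002  1.104] shift [-0.437  0.194  0.244] tcp [0.3528 0.342  0.2187] [-3.141  0.001  2.149]
```

Request:
drive_tool(commands=[0, 0, 1, -0.437, 0.194, 0.244, 1, 0, 0, 1, -0.437, 0.194, 0.244, 1, 0, 0, 1, -0.437, 0.194, 0.244, 1, 0, 0, 1, -0.437, 0.194, 0.244, 1])

```text
time_s: 2.0
tool_pos: [0.4313, 0.2932, 0.1703]
ee_rot: [-3.141, -0.0, 1.633]
force: [-0.7, 0.9, -0.3]
gripper_width: 1.0
gripper_force: 0.0
```

```bash
python3 -c "
from h import *
s,im,C=look('w1','base_pad','clamp_plate');top('base_pad',.01,C);top('clamp_plate',.008,C)
print(s['joint_positions'],s['time_s'],s['tool_pos'])
plan([.433,.29,.03],np.pi/2)"
```

```text
base_pad [(0.89, array([ 0.4278,  0.2881, -0.0024])), (0.72, array([ 0.5523,  0.1652, -0.0029]))]
clamp_plate [(0.84, array([0.4274, 0.41  , 0.0003]))]
base_pad 0.79 circ [0.4296 0.2911] 0.0286 rect ((0.43002811074256897, 0.29118093848228455), (0.055916186422109604, 0.05513295531272888), 3.5826704502105713) px [232 152] [281 199]
clamp_plate 0.75 circ [0.4261 0.4097] 0.0319 rect ((0.4263910949230194, 0.41028666496276855), (0.047805752605199814, 0.047310587018728256), 64.97819519042969) px [231  32] [289  95]
[ 0.4681  0.0349 -0.0514  1.4853  0.0006  1.9763] 2.0 [0.4313 0.2932 0.1703]
t 2.25 turn [ 0.002 -0.001  0.12 ] shift [-0.019  0.006  0.706] tcp [0.4314 0.2935 0.1712] [ 3.141 -0.001  1.633]
```

View pics/w1.png

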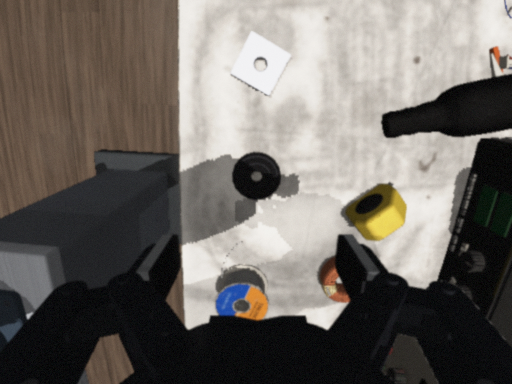

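The wrist picture shows the pad at (256,176), plate at (261,64), tape at (377,212), spool at (242,303); open fingertips near (178,237) and (340,237).

```bash
python3 -c "
from h import *
k=env.calibration('wrist');H=np.array(k['hand_eye']);K=np.array([[k['fx'],0,k['cx']],[0,k['fy'],k['cy']],[0,0,1]])
for px in([178,237],[340,237]):
    u=cv2.undistortPoints(np.array([[px]],float),K,np.array(k['dist']))[0,0];d=H[:3,:3]@[u[0],u[1],1];o=H[:3,3]
    l=(np.sign(px[0]-256)*.0425-o[1])/d[1];print(o+l*d)
plan([.430,.291,.05],np.pi/2)"
```

```text
[ 0.0077 -0.0425 -0.0071]
[ 0.0101  0.0425 -0.0117]
t 2.25 turn [ 0.002 -0.001  0.12 ] shift [-0.013 -0.008  0.606] tcp [0.4314 0.2935 0.1712] [ 3.141 -0.001  1.633]
```

Request:
drive_tool(commands=[0, 0, 0.12, -0.013, -0.008, 0.5, 1, 0, 0, 0.12, -0.013, -0.008, 0.6, 1, 0, 0, 0.12, -0.013, -0.008, 0.75, 1, 0, 0, 0.12, -0.013, -0.008, 0.833, 1, 0, 0, 0.12, -0.013, -0.008, 0.833, 1, 0, 0, 0.12, -0.013, -0.008, 0.833, 0.5, 0, 0, 0.12, -0.013, -0.008, 0.833, 0.5, 0, 0, 0.12, -0.013, -0.008, 0.833, 0.5, 0, 0, 0.12, -0.013, -0.008, 0.833, 0.5, 0, 0, 0.12, -0.013, -0.008, 0.833, 0.5], squeeze=40)

```text
time_s: 3.5
tool_pos: [0.4322, 0.2911, 0.0068]
ee_rot: [3.137, -0.002, 1.568]
force: [-0.8, -0.8, 6.0]
gripper_width: 0.639
gripper_force: 41.5
```

Request:
drive_tool(commands=[0, 0, 0, 0, 0, -0.3, 0.5, 0, 0, 0, 0, 0, -0.6, 0.5, 0, 0, 0, 0, 0, -0.85, 0.5, 0, 0, 0, -0.3, 0, -0.9, 0.5, 0, 0, 0, -0.6, 0.1, -0.9, 0.5, 0, 0, 0, -0.9, 0.2, -0.9, 0.5, 0, 0, 0, -1, 0.2, -0.9, 0.5])

```text
time_s: 4.38
tool_pos: [0.471, 0.0868, 0.1851]
ee_rot: [3.139, 0.001, 1.564]
force: [-0.7, 1.1, -0.4]
gripper_width: 0.639
gripper_force: 42.7
```

Request:
drive_tool(commands=[0, 0, 0, -0.3, 0.1, 0, 0.5, 0, 0, 0, -0.6, 0.2, 0, 0.5, 0, 0, 0, -0.9, 0.3, 0, 0.5, 0, 0, 0, -1, 0.3, 0, 0.5])

```text
time_s: 4.88
tool_pos: [0.5301, -0.114, 0.1846]
ee_rot: [3.14, 0.001, 1.564]
force: [-0.8, 0.0, -0.4]
gripper_width: 0.644
gripper_force: 42.7
```

Request:
drive_tool(commands=[0, 0, 0, -0.3, 0, 0, 0.5, 0, 0, 0, -0.6, 0, 0, 0.5, 0, 0, 0, -0.64, 0, 0, 0.5, 0, 0, 0, -0.64, 0, 0, 0.5, 0, 0, 0, -0.64, 0, 0, 0.5])

```text
time_s: 5.5
tool_pos: [0.5288, -0.2369, 0.1844]
ee_rot: [3.141, -0.0, 1.569]
force: [-0.7, 0.6, 0.0]
gripper_width: 0.641
gripper_force: 42.7
```

```bash
python3 -c "
from h import *
s,im,C=look('w2','stud_tip','stud_foot','chassis')
print(s['time_s'],s['tool_pos'],s['ee_rot'],s['gripper_width'])
cv2.imwrite('pics/w2c.png',cv2.resize(cv2.cvtColor(im[80:300,150:370],cv2.COLOR_RGB2BGR),None,fx=2.7,fy=2.7,interpolation=2))
"
```

```text
stud_tip [(0.9, array([ 0.5278, -0.2337,  0.0721]))]
stud_foot [(0.68, array([ 0.5281, -0.2307,  0.0114]))]
chassis [(0.93, array([ 0.5249, -0.284 ,  0.0024]))]
5.5 [ 0.5288 -0.2369  0.1844] [ 3.1411 -0.0004  1.5693] 0.6408338333482417
```

View pics/w2c.png

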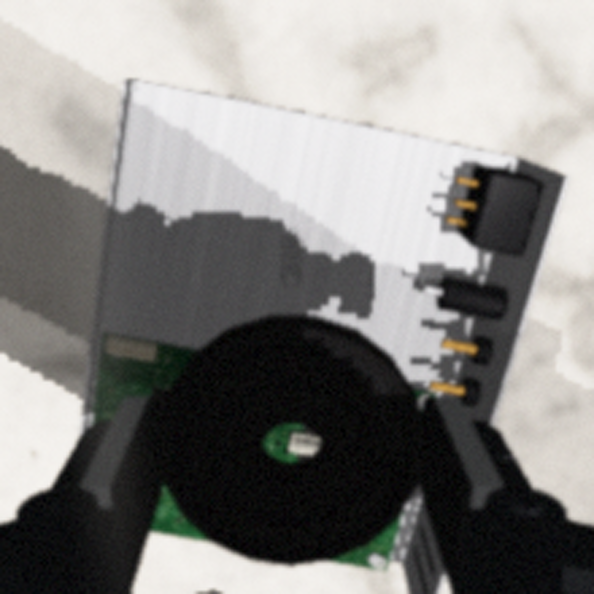

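The stud stands end-on in the shadow near crop (290,272), i.e. pixel (257,181); the chassis is turned about -0.2 rad, and the held pad's hole is at crop (292,442).

```bash
python3 -c "
from h import *
s=env.get_state();C=cam('wrist',s);K,D,R,t=C
P=np.array([[.528,-.234,z] for z in(.008,.04,.072)]);print(cv2.projectPoints(P,cv2.Rodrigues(R)[0],t,K,D)[0][:,0])
print('hole',ray([[150+292/2.7,80+442/2.7]],.1885,C))
im=cv2.imread('pics/w2.png')
m=env.outline_of('wrist','base_pad')
for d in m[:2]:
    c=max(cv2.findContours(d['mask'].astype(np.uint8),0,2)[0],key=cv2.contourArea)[:,0];print(d['score'],c.min(0),c.max(0));p=ray(c,.1885,C)[:,:2].astype(np.float32);print(cv2.minEnclosingCircle(p))
c=im[160:205,235:280].astype(float);c=np.clip((c-c.min())/(140-c.min())*255,0,255).astype(np.uint8)
cv2.imwrite('pics/w2d.png',cv2.resize(c,None,fx=12,fy=12,interpolation=cv2.INTER_CUBIC))
"
```

```text
[[256.7864 168.6978]
 [256.7148 175.3661]
 [256.6263 183.6212]]
hole [[ 0.5292 -0.2346  0.1885]]
0.77 [208 196] [307 288]
((0.5288224220275879, -0.2354845255613327), 0.0287923701107502)
```

View pics/w2d.png

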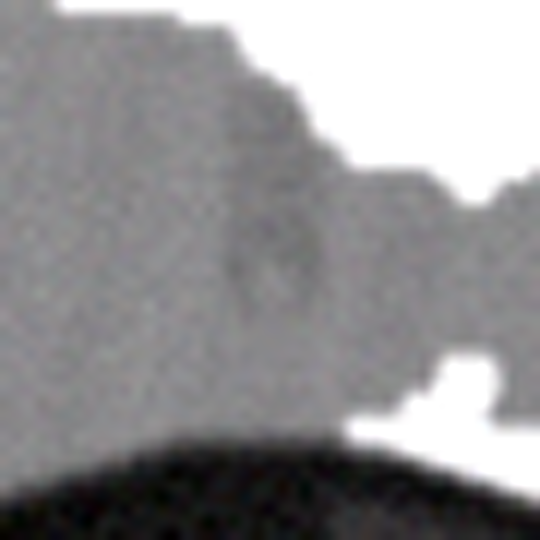

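The enlarged crop shows the stud end-on from about row 167 to 186 at column 258, its tip disc at (258,182.5).

Request:
drive_tool(commands=[0, 0, 0, 0.0075, 0, 0.25, 0.5, 0, 0, 0, 0.0075, 0, 0.4, 0.5, 0, 0, 0, 0.0075, 0, 0.492, 0.5, 0, 0, 0, 0.0075, 0, 0.492, 0.5, 0, 0, 0, 0.0075, 0, 0.492, 0.5])

```text
time_s: 6.38
tool_pos: [0.5296, -0.2372, 0.0872]
ee_rot: [3.139, 0.001, 1.568]
force: [0.2, -0.8, 0.2]
gripper_width: 0.643
gripper_force: 42.7
```

```bash
python3 -c "
from h import *
s,im,C=look('w3','stud_tip');K,D,R,t=C
print(s['time_s'],s['tool_pos'],s['ee_rot'],s['force'])
print(cv2.projectPoints(np.array([[.529,-.2333,.072],[*s['tool_pos'][:2],s['tool_pos'][2]+.004]]),cv2.Rodrigues(R)[0],t,K,D)[0][:,0])
c=im[200:290,205:310,::-1].astype(float);c=np.clip(c*1.6,0,255).astype(np.uint8)
cv2.imwrite('pics/w3c.png',cv2.resize(c,None,fx=6,fy=6,interpolation=cv2.INTER_CUBIC))
"
```

```text
stud_tip [(0.87, array([ 0.528 , -0.2304,  0.0721]))]
6.375 [ 0.5296 -0.2372  0.0872] [3.1393 0.0013 1.5679] [ 0.2288 -0.8014  0.2215]
[[256.4979 225.8556]
 [257.5689 247.2235]]
```

View pics/w3c.png

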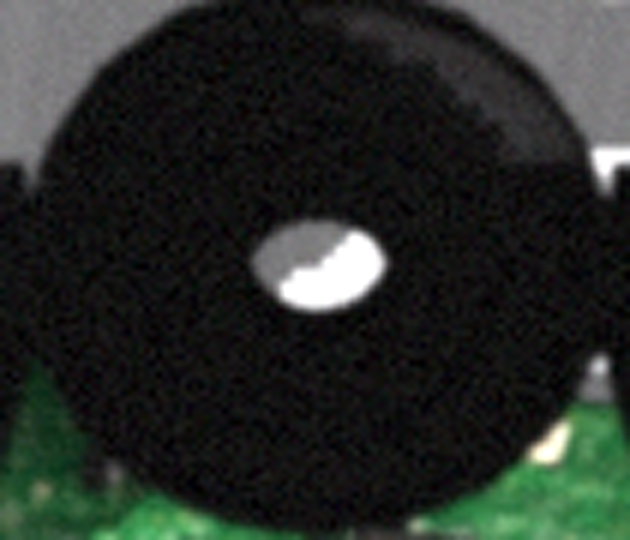

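The hole is at crop (320,267), pixel (258.3,244.5), stud still hidden behind the pad's upper part.

```bash
python3 -c "
from h import *
s=env.get_state();print(s['tool_pos'],s['ee_rot'],s['time_s']);C=cam('wrist',s)
h=[[205+320/6,200+267/6]]
for z in(.089,.091,.093):print(ray(h,z,C))
e=np.array([[40,180],[590,180],[320,0],[320,525]])/6+[205,200]
print(ray(e,.091,C))
plan([.529,-.2335,.08],np.pi/2)
C2=cam('wrist',{'tool_pos':np.array([ 0.5288,-0.2369,0.1844]),'ee_rot':[3.1411,-.0004,1.5693]})
print(ray([[257.9,182.5]],.072,C2),ray([[257.9,168.5]],.008,C2))
"
```

```text
[ 0.5299 -0.2375  0.0877] [3.1384 0.0019 1.5678] 6.475
[[ 0.5303 -0.2373  0.089 ]]
[[ 0.5303 -0.2362  0.091 ]]
[[ 0.5303 -0.2351  0.093 ]]
[[ 0.505  -0.2273  0.091 ]
 [ 0.5548 -0.2275  0.091 ]
 [ 0.5304 -0.2101  0.091 ]
 [ 0.5303 -0.2646  0.091 ]]
t 6.47 turn [ 0.006  0.004 -0.006] shift [ 0.02  -0.005  0.038] tcp [ 0.5299 -0.2375  0.0877] [3.138 0.002 1.568]
[[ 0.5292 -0.2328  0.072 ]] [[ 0.5293 -0.2337  0.008 ]]
```

Request:
drive_tool(commands=[0, 0, 0, 0.015, -0.005, 0, 0.5, 0, 0, 0, 0.015, -0.005, 0.03, 0.5, 0, 0, 0, 0.015, -0.005, 0.063, 0.5, 0, 0, 0, 0.015, -0.005, 0.063, 0.5, 0, 0, 0, 0.015, -0.005, 0.063, 0.5])

```text
time_s: 7.1
tool_pos: [0.5274, -0.2337, 0.0726]
ee_rot: [-3.141, -0.0, 1.568]
force: [-0.5, 0.5, -0.7]
gripper_width: 0.648
gripper_force: 42.7
```

```bash
python3 -c "
from h import *
s,im,C=look('w4');K,D,R,t=C
print(s['time_s'],s['tool_pos'],s['ee_rot'],s['force'])
c=im[200:290,205:310,::-1].astype(float);c=np.clip(c*1.6,0,255).astype(np.uint8)
cv2.imwrite('pics/w4c.png',cv2.resize(c,None,fx=6,fy=6,interpolation=cv2.INTER_CUBIC))
"
```

```text
7.1 [ 0.5274 -0.2337  0.0726] [-3.1411 -0.0002  1.5677] [-0.4876  0.4539 -0.6562]
```

View pics/w4c.png

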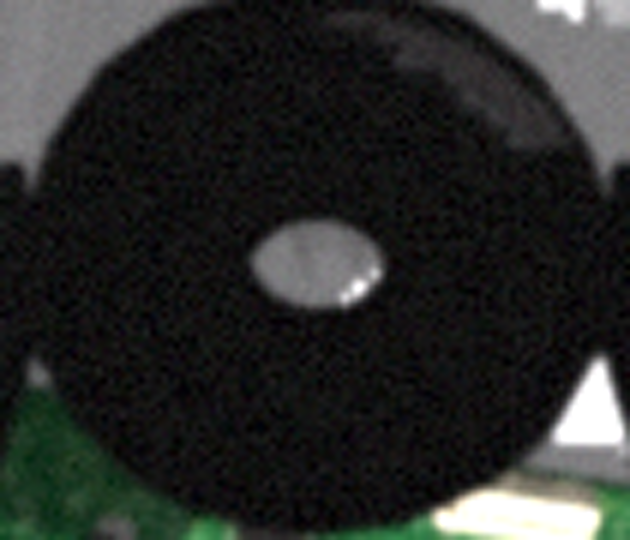

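The crop shows the hole at (320,265) with a faint darker streak of the stud at about (300,250); no contact force.

Request:
drive_tool(commands=[0, 0, 0, 0, 0, 0.04, 0.5, 0, 0, 0, 0, 0, 0.08, 0.5, 0, 0, 0, 0, 0, 0.08, 0.5])

```text
time_s: 7.52
tool_pos: [0.5267, -0.2332, 0.0554]
ee_rot: [-3.139, -0.001, 1.568]
force: [0.2, 0.4, -1.1]
gripper_width: 0.642
gripper_force: 42.7
```

Request:
drive_tool(commands=[0, 0, 0, 0, 0, 0.06, 0.5, 0, 0, 0, 0, 0, 0.12, 0.5, 0, 0, 0, 0, 0, 0.187, 0.5, 0, 0, 0, 0, 0, 0.187, 0.5])

```text
time_s: 8.02
tool_pos: [0.5264, -0.2329, 0.0173]
ee_rot: [-3.139, -0.002, 1.568]
force: [0.0, 0.6, -0.9]
gripper_width: 0.641
gripper_force: 42.8
```

Request:
drive_tool(commands=[0, 0, 0, 0, 0, 0.005, 0.5, 0, 0, 0, 0, 0, 0.005, 0.85, 0, 0, 0, 0, 0, 0.005, 0.85, 0, 0, 0, 0, 0, 0.005, 0.85, 0, 0, 0, 0, 0, -0.3, 0.85, 0, 0, 0, 0, 0, -0.6, 0.85, 0, 0, 0, 0, 0, -0.85, 1, 0, 0, 0, 0, 0, -0.85, 1])

```text
time_s: 9.02
tool_pos: [0.5306, -0.2355, 0.1964]
ee_rot: [3.131, 0.006, 1.568]
force: [-0.4, -0.6, 0.0]
gripper_width: 0.997
gripper_force: 0.0
```

```bash
python3 -c "
from h import *
s,im,C=look('w5','base_pad','stud_foot');top('base_pad',.018,C)
print(s['time_s'],s['tool_pos'],s['ee_rot'],s['force'])
plan([.53,.05,.2],np.pi/2)
c=im[110:260,150:360,::-1]
cv2.imwrite('pics/w5c.png',cv2.resize(c,None,fx=3.5,fy=3.5,interpolation=cv2.INTER_CUBIC))
"
```

```text
base_pad [(0.75, array([ 0.5295, -0.2386,  0.0067]))]
stud_foot [(0.69, array([ 0.5283, -0.2338,  0.0106]))]
base_pad 0.57 circ [ 0.528  -0.2334] 0.0286 rect ((0.5276833176612854, -0.2333570271730423), (0.05514165759086609, 0.05414988100528717), 89.71698760986328) px [231 145] [276 190]
9.025 [ 0.5306 -0.2355  0.1964] [3.131  0.0062 1.5677] [-0.423  -0.6142  0.0254]
t 9.22 turn [-0.005 -0.003 -0.006] shift [ 1.417  0.012 -0.06 ] tcp [ 0.5268 -0.2333  0.1876] [-3.139 -0.002  1.568]
```

View pics/w5c.png

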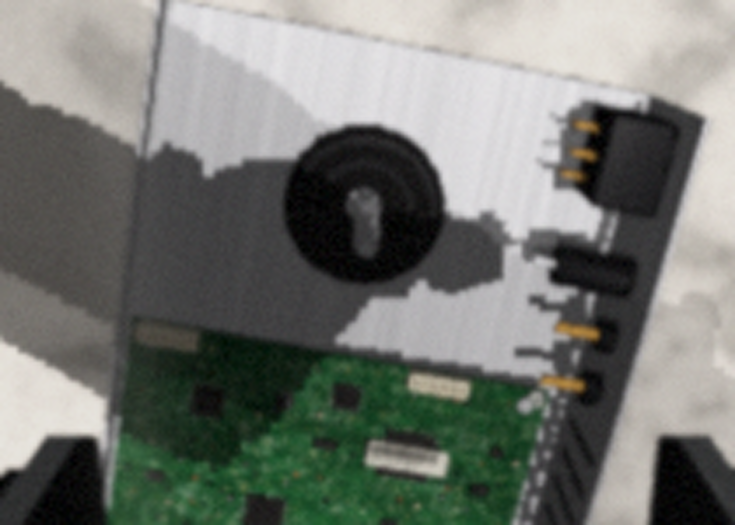

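Pad lies flat round the stud (crop (365,203), stud standing in its hole). Next the toroid.

Request:
drive_tool(commands=[0, 0, 0, 0.3, 0, -0.06, 1, 0, 0, 0, 0.6, 0, -0.06, 1, 0, 0, 0, 0.9, 0, -0.06, 1, 0, 0, 0, 1, 0.05, -0.06, 1])

```text
time_s: 9.72
tool_pos: [0.5364, -0.0303, 0.1993]
ee_rot: [-3.137, -0.002, 1.571]
force: [0.3, -0.3, -0.2]
gripper_width: 0.996
gripper_force: 0.0
```

Request:
drive_tool(commands=[0, 0, 0, 0.3, 0, 0, 1, 0, 0, 0, 0.6, 0.05, 0, 1, 0, 0, 0, 0.9, 0.06, 0, 1, 0, 0, 0, 1, 0.06, 0, 1, 0, 0, 0, 1, 0.06, 0, 1, 0, 0, 0, 1, 0.06, 0, 1, 0, 0, 0, 1, 0.06, 0, 1])

```text
time_s: 10.6
tool_pos: [0.5509, 0.1645, 0.2013]
ee_rot: [-3.141, 0.001, 1.565]
force: [0.1, -0.3, -0.0]
gripper_width: 1.002
gripper_force: 0.0
```

```bash
python3 -c "
from h import *
s,im,C=look('w6','toroid','tape_measure','solder_spool');top('toroid',.026,C);top('solder_spool',.04,C)
print(s['time_s'],s['tool_pos'],s['ee_rot'])
plan([.55,.166,.05],np.pi/2)
"
```

```text
toroid [(0.88, array([ 0.5514,  0.17  , -0.006 ]))]
tape_measure [(0.68, array([ 0.5701,  0.2624, -0.0029]))]
solder_spool [(0.97, array([ 0.4243,  0.1552, -0.0009]))]
toroid 0.58 circ [0.5505 0.1669] 0.03 rect ((0.5508245825767517, 0.16640344262123108), (0.0587768629193306, 0.05864208564162254), 44.32040023803711) px [233 144] [282 193]
solder_spool 0.56 circ [0.4264 0.1431] 0.0409 rect ((0.4266124665737152, 0.14290571212768555), (0.08131536096334457, 0.06521341949701309), 43.69244384765625) px [121 164] [183 222]
10.6 [0.5509 0.1645 0.2013] [-3.1412  0.0005  1.5654]
t 10.9 turn [ 0.     0.    -0.007] shift [ 0.002 -0.005  0.758] tcp [0.5509 0.1656 0.2017] [3.141 0.    1.567]
```

View pics/w6.png

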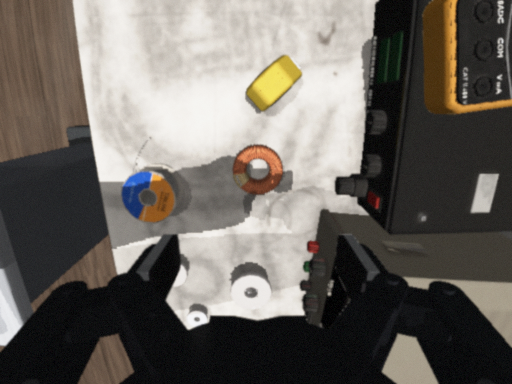

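The toroid is at pixel (258,169), tape at (274,82), spool at (150,195), instrument edge from column 340 on: room enough for fingers along x.

Request:
drive_tool(commands=[0, 0, 0, 0.005, 0, 0.3, 1, 0, 0, 0, 0.005, 0, 0.6, 1, 0, 0, 0, 0.005, 0, 0.85, 1, 0, 0, 0, 0.005, 0, 0.965, 1, 0, 0, 0, 0.005, 0, 0.965, 1, 0, 0, 0, 0.005, 0, 0.965, 0.5, 0, 0, 0, 0.005, 0, 0.965, 0.5, 0, 0, 0, 0.005, 0, 0.965, 0.5, 0, 0, 0, 0.005, 0, 0.965, 0.5, 0, 0, 0, 0.005, 0, 0.965, 0.5], squeeze=60)

```text
time_s: 12.15
tool_pos: [0.553, 0.1676, 0.0115]
ee_rot: [3.137, -0.001, 1.568]
force: [-1.3, 0.0, 6.5]
gripper_width: 0.72
gripper_force: 66.5
```

Request:
drive_tool(commands=[0, 0, 0, 0, 0, -0.2, 0.5, 0, 0, 0, 0, 0, -0.45, 0.5, 0, 0, 0, 0, 0, -0.7, 0.5, 0, 0, 0, -0.25, 0, -0.9, 0.5, 0, 0, 0, -0.5, -0.05, -0.9, 0.5, 0, 0, 0, -0.75, -0.1, -0.9, 0.5, 0, 0, 0, -1, -0.1, -0.9, 0.5])

```text
time_s: 13.02
tool_pos: [0.5293, -0.034, 0.1883]
ee_rot: [-3.141, -0.0, 1.568]
force: [0.6, 0.2, -3.8]
gripper_width: 0.718
gripper_force: 67.5
```

Request:
drive_tool(commands=[0, 0, 0, -0.25, 0, 0, 0.5, 0, 0, 0, -0.5, 0, 0, 0.5, 0, 0, 0, -0.75, 0, 0, 0.5, 0, 0, 0, -1, 0, 0, 0.5, 0, 0, 0, -1, 0, 0, 0.5, 0, 0, 0, -1, 0, 0, 0.5, 0, 0, 0, -1, 0, 0, 0.5])

```text
time_s: 13.9
tool_pos: [0.5296, -0.2315, 0.1883]
ee_rot: [-3.141, -0.001, 1.569]
force: [0.4, 0.5, -3.1]
gripper_width: 0.718
gripper_force: 67.5
```

```bash
python3 -c "
from h import *
s,im,C=look('w7','stud_tip')
print(s['time_s'],s['tool_pos'],s['ee_rot'],s['force'])
plan([.529,-.2335,.10],np.pi/2)
c=im[110:310,150:360,::-1]
top('toroid',s['tool_pos'][2]+.016,C)
cv2.imwrite('pics/w7c.png',cv2.resize(np.clip(c*1.4,0,255).astype(np.uint8),None,fx=2.9,fy=2.9,interpolation=cv2.INTER_CUBIC))
"
```

```text
stud_tip [(0.72, array([ 0.528 , -0.2331,  0.0761]))]
13.9 [ 0.5296 -0.2315  0.1883] [-3.141  -0.0007  1.5693] [ 0.3573  0.4664 -3.0844]
t 14.0 turn [-0.    -0.    -0.002] shift [-0.01  -0.004  0.443] tcp [ 0.5298 -0.2315  0.1886] [-3.142 -0.     1.57 ]
toroid 0.67 circ [ 0.5292 -0.2291] 0.0325 rect ((0.5295923948287964, -0.22906652092933655), (0.06387991458177567, 0.057782646268606186), 89.99469757080078) px [201 195] [314 306]
```

View pics/w7c.png

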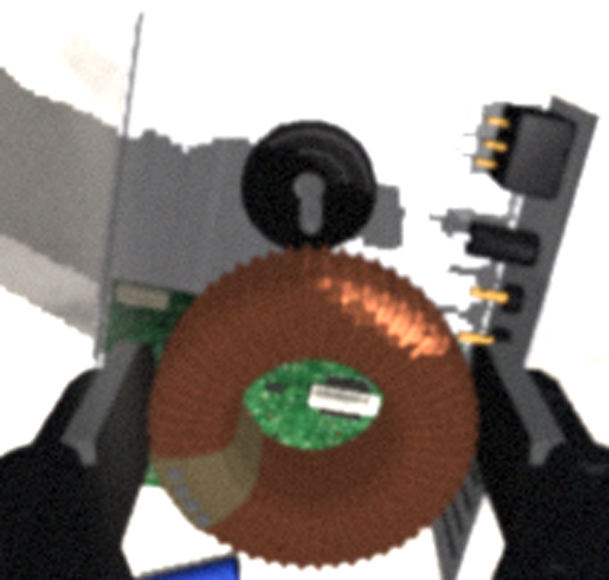

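The held toroid's near outer edge is at crop (313,248), near inner rim at (313,360); stud runs crop (310,178) to tip about (312,226), pad below it.

```bash
python3 -c "
from h import *
s=env.get_state();C=cam('wrist',s);z=s['tool_pos'][2]+.0165
f=lambda p:np.array([p])/2.9+[150,110]
print(s['tool_pos'])
print('tip',ray(f([312,226]),.072,C),'foot',ray(f([309,172]),.018,C))
for zz in(z-.002,z,z+.002):print(ray(f([313,250]),zz,C)[0,1]-.031,ray(f([313,360]),zz,C)[0,1]-.014,ray(f([150,400]),zz,C)[0,0],ray(f([478,400]),zz,C)[0,0])
"
```

```text
[ 0.5298 -0.2316  0.1886]
tip [[ 0.5299 -0.2343  0.072 ]] foot [[ 0.5287 -0.2281  0.018 ]]
-0.2293558951877774 -0.2323319368662545 0.5013751752545637 0.5589820740976785
-0.22867645915627424 -0.23132270288653872 0.501845816824995 0.5585016445126156
-0.22799702312477105 -0.23031346890682294 0.5023164583954263 0.5580212149275527
```

Request:
drive_tool(commands=[0, 0, 0, -0.0125, 0, 0.2, 0.5, 0, 0, 0, -0.0125, 0, 0.4, 0.5, 0, 0, 0, -0.0125, 0, 0.55, 0.5, 0, 0, 0, -0.0125, 0, 0.65, 0.5, 0, 0, 0, -0.0125, 0, 0.72, 0.5, 0, 0, 0, -0.0125, 0, 0.76, 0.5, 0, 0, 0, -0.0125, 0, 0.78, 0.5, 0, 0, 0, -0.0125, 0, 0.78, 0.5])

```text
time_s: 15.05
tool_pos: [0.53, -0.2355, 0.033]
ee_rot: [3.141, 0.0, 1.568]
force: [-0.3, 0.2, -4.3]
gripper_width: 0.717
gripper_force: 67.4
```

Free so far (weight still carried). Creep down to contact.

Request:
drive_tool(commands=[0, 0, 0, 0, 0, 0.01, 0.5, 0, 0, 0, 0, 0, 0.02, 0.5, 0, 0, 0, 0, 0, 0.02, 0.5, 0, 0, 0, 0, 0, 0.02, 0.5])

```text
time_s: 15.55
tool_pos: [0.5302, -0.2357, 0.0296]
ee_rot: [3.14, 0.001, 1.568]
force: [-0.4, 0.2, 2.3]
gripper_width: 0.72
gripper_force: 67.9
```

Request:
drive_tool(commands=[0, 0, 0, 0, 0, 0, 0.75, 0, 0, 0, 0, 0, 0, 0.9, 0, 0, 0, 0, 0, 0, 0.95, 0, 0, 0, 0, 0, 0, 0.95, 0, 0, 0, 0, 0, -0.2, 0.95, 0, 0, 0, 0, 0, -0.5, 0.95, 0, 0, 0, 0, 0, -0.8, 1, 0, 0, 0, 0, 0, -0.8, 1, 0, 0, 0, 0, 0, -0.8, 1, 0, 0, 0, 0, 0, -0.8, 1])

```text
time_s: 16.8
tool_pos: [0.5285, -0.2346, 0.1861]
ee_rot: [-3.138, -0.002, 1.568]
force: [-0.0, -0.4, -0.5]
gripper_width: 0.997
gripper_force: 0.0
```

```bash
python3 -c "
from h import *
s,im,C=look('w8','toroid','stud_tip');top('toroid',.044,C)
print(s['time_s'],s['tool_pos'],s['ee_rot'])
plan([.437,.02,.2],np.pi/2)
c=im[110:260,150:360,::-1]
cv2.imwrite('pics/w8c.png',cv2.resize(c,None,fx=3.5,fy=3.5,interpolation=cv2.INTER_CUBIC))
"
```

```text
toroid [(0.85, array([ 0.5329, -0.24  ,  0.0176]))]
stud_tip [(0.79, array([ 0.5301, -0.229 ,  0.0729]))]
toroid 0.67 circ [ 0.529  -0.2357] 0.0314 rect ((0.5299503803253174, -0.23551367223262787), (0.06146245822310448, 0.05922195315361023), 77.99097442626953) px [231 151] [287 206]
16.8 [ 0.5285 -0.2346  0.1861] [-3.1379 -0.0022  1.5677]
t 17.0 turn [-0.005 -0.003 -0.006] shift [ 1.273 -0.463 -0.063] tcp [ 0.5289 -0.2348  0.1868] [-3.139 -0.002  1.568]
```

View pics/w8c.png

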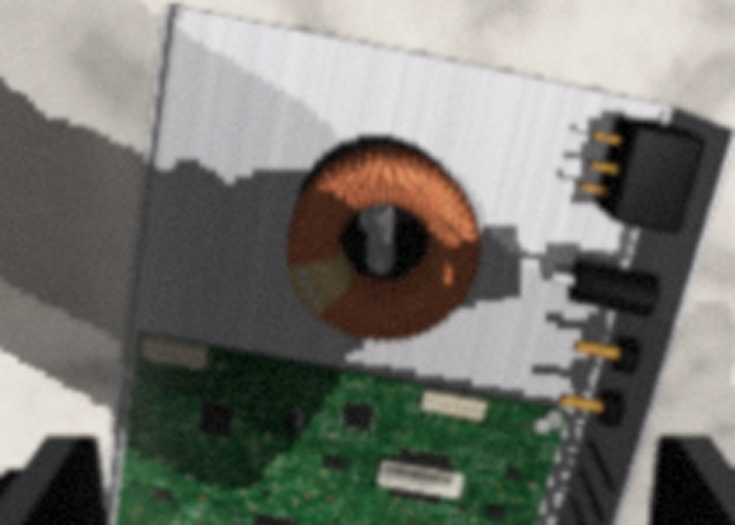

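Toroid sits round the stud, hole at crop (383,240), stud in it with tip near (383,262). On to the middle bush.

Request:
drive_tool(commands=[0, 0, 0, 0.3, -0.1, 0, 1, 0, 0, 0, 0.55, -0.2, 0, 1, 0, 0, 0, 0.8, -0.3, 0, 1, 0, 0, 0, 1, -0.4, 0, 1])

```text
time_s: 17.5
tool_pos: [0.4491, -0.0333, 0.188]
ee_rot: [-3.141, -0.001, 1.568]
force: [1.0, 0.1, -0.3]
gripper_width: 1.002
gripper_force: 0.0
```

Request:
drive_tool(commands=[0, 0, 0, 0.275, -0.06, 0, 1, 0, 0, 0, 0.275, -0.06, 0, 1, 0, 0, 0, 0.275, -0.06, 0, 1, 0, 0, 0, 0.275, -0.06, 0, 1])

```text
time_s: 18.0
tool_pos: [0.4386, 0.019, 0.1883]
ee_rot: [-3.141, 0.0, 1.566]
force: [0.5, -1.4, 1.3]
gripper_width: 1.002
gripper_force: 0.0
```

```bash
python3 -c "
from h import *
s,im,C=look('w9','bush');top('bush',.026,C)
print(s['time_s'],s['tool_pos'],s['ee_rot'])
plan([.437,.02,.026],np.pi/2)
C2=cam('wrist',{'tool_pos':np.array([.5289,-.2348,.1868]),'ee_rot':[-3.139,-.002,1.568]})
print(ray([[150+382/3.5,110+262/3.5]],.072,C2))
"
```

```text
bush [(0.83, array([ 0.4322,  0.0243, -0.0027])), (0.74, array([ 0.4594, -0.061 , -0.0008])), (0.71, array([ 0.5408,  0.0012, -0.0011]))]
bush 0.82 circ [0.4334 0.0236] 0.0214 rect ((0.4328593909740448, 0.02381175383925438), (0.0407886765897274, 0.04003759101033211), 89.72734832763672) px [235 152] [270 187]
bush 0.64 circ [ 0.4581 -0.0563] 0.016 rect ((0.45845186710357666, -0.05578749626874924), (0.029827583581209183, 0.029511597007513046), 89.62406158447266) px [262 222] [286 244]
bush 0.58 circ [ 0.543  -0.0017] 0.0298 rect ((0.5422543287277222, -0.0021222159266471863), (0.05622469261288643, 0.05835442245006561), 49.72771453857422) px [322 167] [371 214]
18.0 [0.4386 0.019  0.1883] [-3.1412  0.0003  1.5661]
t 18.15 turn [-0.001  0.    -0.01 ] shift [ 0.005 -0.008  0.812] tcp [0.4386 0.019  0.1883] [-3.141  0.     1.566]
[[ 0.5302 -0.2336  0.072 ]]
```

View pics/w9.png

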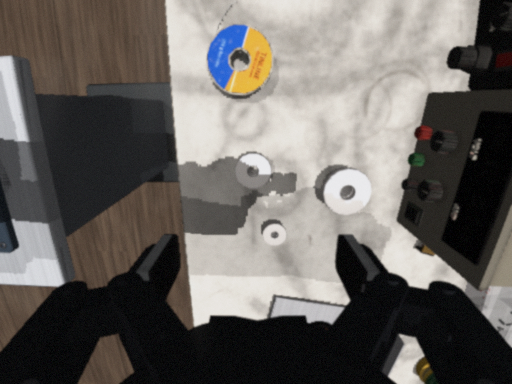

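The middle bush (flange ~42 mm across) is at pixel (253,170); big one at (346,190), small at (274,233).

Request:
drive_tool(commands=[0, 0, 0, 0.023, -0.026, 0.25, 1, 0, 0, 0, 0.023, -0.026, 0.5, 1, 0, 0, 0, 0.023, -0.026, 0.7, 1, 0, 0, 0, 0.023, -0.026, 0.81, 1, 0, 0, 0, 0.023, -0.026, 0.81, 1, 0, 0, 0, 0.023, -0.026, 0.81, 0.3, 0, 0, 0, 0.023, -0.026, 0.81, 0.3, 0, 0, 0, 0.023, -0.026, 0.81, 0.3, 0, 0, 0, 0.023, -0.026, 0.81, 0.3, 0, 0, 0, 0.023, -0.026, 0.81, 0.3, 0, 0, 0, 0.023, -0.026, 0.81, 0.3, 0, 0, 0, 0.023, -0.026, 0.81, 0.3], squeeze=40)

```text
time_s: 19.65
tool_pos: [0.4347, 0.0244, 0.0286]
ee_rot: [3.138, 0.001, 1.568]
force: [-1.4, -0.1, 5.5]
gripper_width: 0.468
gripper_force: 39.7
```

Request:
drive_tool(commands=[0, 0, 0, 0, 0, -0.1, 0.3, 0, 0, 0, 0, 0, -0.35, 0.3, 0, 0, 0, 0, 0, -0.6, 0.3, 0, 0, 0, -0.2, 0.1, -0.77, 0.3, 0, 0, 0, -0.4, 0.2, -0.77, 0.3, 0, 0, 0, -0.65, 0.35, -0.77, 0.3, 0, 0, 0, -0.9, 0.48, -0.77, 0.3, 0, 0, 0, -0.9, 0.48, -0.77, 0.3])

```text
time_s: 20.65
tool_pos: [0.5297, -0.1591, 0.1795]
ee_rot: [-3.141, 0.001, 1.563]
force: [-0.5, 0.9, -0.4]
gripper_width: 0.466
gripper_force: 40.5
```

Request:
drive_tool(commands=[0, 0, 0, -0.25, 0, 0, 0.3, 0, 0, 0, -0.37, 0, 0, 0.3, 0, 0, 0, -0.37, 0, 0, 0.3, 0, 0, 0, -0.37, 0, 0, 0.3, 0, 0, 0, -0.37, 0, 0, 0.3])

```text
time_s: 21.28
tool_pos: [0.5285, -0.2284, 0.1808]
ee_rot: [3.141, -0.0, 1.569]
force: [0.1, 0.6, -0.2]
gripper_width: 0.468
gripper_force: 40.5
```

```bash
python3 -c "
from h import *
s,im,C=look('w10','stud_tip');print(s['time_s'],s['tool_pos'],s['ee_rot'])
for dz in(-.003,0,.003):top('bush',s['tool_pos'][2]+dz,C)
plan([.5298,-.2335,.10],np.pi/2)
c=im[110:310,150:360,::-1]
cv2.imwrite('pics/w10c.png',cv2.resize(np.clip(c*1.2,0,255).astype(np.uint8),None,fx=2.9,fy=2.9,interpolation=cv2.INTER_CUBIC))
"
```

```text
stud_tip [(0.63, array([ 0.5269, -0.231 ,  0.0741]))]
21.275 [ 0.5285 -0.2284  0.1808] [ 3.1414 -0.0004  1.5693]
bush 0.77 circ [ 0.4967 -0.1121] 0.0073 rect ((0.496677964925766, -0.11232669651508331), (0.012416287325322628, 0.014492714777588844), 88.55349731445312) px [173   0] [204  29]
bush 0.68 circ [ 0.5282 -0.2293] 0.0221 rect ((0.528195858001709, -0.2289736270904541), (0.04322223737835884, 0.04073016718029976), 89.90396118164062) px [222 207] [292 274]
bush 0.77 circ [ 0.4974 -0.113 ] 0.0072 rect ((0.4973679482936859, -0.11322858929634094), (0.012147659435868263, 0.014179197140038013), 88.55349731445312) px [173   0] [204  29]
bush 0.68 circ [ 0.5282 -0.2277] 0.0216 rect ((0.5282038450241089, -0.2273518294095993), (0.042287107557058334, 0.039848990738391876), 89.90400695800781) px [222 207] [292 274]
bush 0.77 circ [ 0.4981 -0.1139] 0.007 rect ((0.49805793166160583, -0.11413049697875977), (0.0118790278211236, 0.01386561430990696), 88.55350494384766) px [173   0] [204  29]
bush 0.68 circ [ 0.5282 -0.226 ] 0.0211 rect ((0.5282119512557983, -0.2257300317287445), (0.041351985186338425, 0.03896774351596832), 89.90406799316406) px [222 207] [292 274]
t 21.52 turn [ 0.    -0.    -0.004] shift [-0.022  0.006  0.403] tcp [ 0.5285 -0.2291  0.1806] [ 3.142 -0.     1.569]
```

View pics/w10c.png

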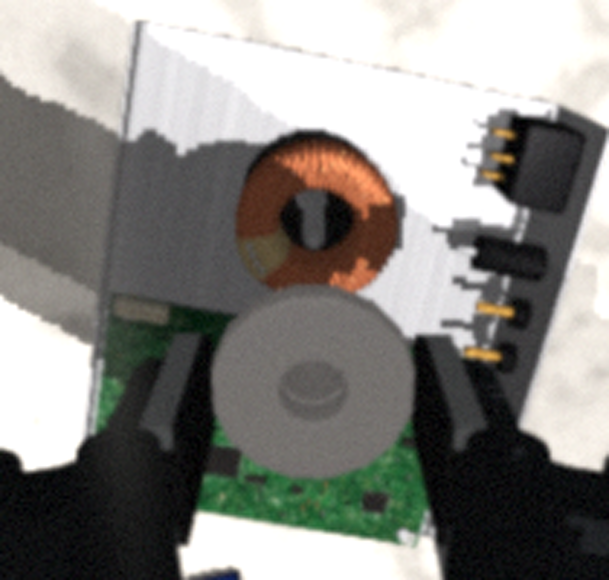

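The held bush is at crop (313,380), centre hole at (313,385); the stud stands in the toroid's hole, tip near (315,240).

Request:
drive_tool(commands=[0, 0, 0, -0.026, 0.0075, 0.2, 0.3, 0, 0, 0, -0.026, 0.0075, 0.35, 0.3, 0, 0, 0, -0.026, 0.0075, 0.38, 0.3, 0, 0, 0, -0.026, 0.0075, 0.38, 0.3, 0, 0, 0, -0.026, 0.0075, 0.38, 0.3])

```text
time_s: 22.15
tool_pos: [0.531, -0.2355, 0.1065]
ee_rot: [3.139, 0.002, 1.568]
force: [0.3, 0.0, -0.3]
gripper_width: 0.467
gripper_force: 40.5
```

```bash
python3 -c "
from h import *
s,im,C=look('w11');print(s['time_s'],s['tool_pos'],s['ee_rot'],s['force'])
for dz in(-.001,):top('bush',s['tool_pos'][2]+dz,C)
for c in('scene','side'):
  env.snapshot(c)
  for n in('bush','stud_tip'):print(c,n,[(round(d['score'],2),np.round(d['position'],4)) for d in env.landmark_of(c,n)])
plan([.5297,-.2335,.10],np.pi/2)
"
```

```text
22.15 [ 0.531  -0.2355  0.1065] [3.1387 0.0017 1.5679] [ 0.3325  0.0411 -0.3051]
bush 0.92 circ [ 0.5312 -0.2353] 0.0216 rect ((0.5310063362121582, -0.23527026176452637), (0.04206661880016327, 0.039649803191423416), 89.71178436279297) px [223 208] [292 274]
bush 0.62 circ [ 0.5367 -0.2195] 0.0738 rect ((0.5386852622032166, -0.21943879127502441), (0.09322839230298996, 0.12207063287496567), 79.28677368164062) px [156 112] [396 271]
scene bush [(0.77, array([ 0.5423,  0.0007, -0.0005])), (0.5, array([ 0.5289, -0.2372,  0.0816])), (0.49, array([ 0.4569, -0.0631,  0.0045])), (0.19, array([ 0.5301, -0.236 ,  0.0144]))]
scene stud_tip [(0.83, array([ 0.5282, -0.2351,  0.0711]))]
side bush [(0.76, array([ 0.5289, -0.2376,  0.0739])), (0.64, array([ 0.4566, -0.061 ,  0.0019])), (0.58, array([ 0.5387,  0.0011, -0.0009]))]
side stud_tip [(0.71, array([ 0.5286, -0.2364,  0.0708]))]
t 22.55 turn [ 0.001  0.    -0.006] shift [ 0.007 -0.002  0.024] tcp [ 0.53   -0.235   0.1048] [3.141 0.    1.568]
```

Request:
drive_tool(commands=[0, 0, 0, 0.003, 0, 0.03, 0.3, 0, 0, 0, 0.003, 0, 0.055, 0.3, 0, 0, 0, 0.003, 0, 0.078, 0.3, 0, 0, 0, 0.003, 0, 0.078, 0.3])

```text
time_s: 23.05
tool_pos: [0.5294, -0.234, 0.088]
ee_rot: [-3.14, -0.001, 1.568]
force: [-0.2, 0.0, -0.7]
gripper_width: 0.466
gripper_force: 40.5
```

Request:
drive_tool(commands=[0, 0, 0, 0, 0, 0.04, 0.3, 0, 0, 0, 0, 0, 0.08, 0.3, 0, 0, 0, 0, 0, 0.12, 0.3, 0, 0, 0, 0, 0, 0.13, 0.3, 0, 0, 0, 0, 0, 0.13, 0.3])

```text
time_s: 23.68
tool_pos: [0.5298, -0.2343, 0.0626]
ee_rot: [-3.141, -0.0, 1.568]
force: [0.2, 0.3, 0.2]
gripper_width: 0.467
gripper_force: 40.4
```

Hub is in the hole, no contact. Creep to seat.

Request:
drive_tool(commands=[0, 0, 0, 0, 0, 0.015, 0.3, 0, 0, 0, 0, 0, 0.03, 0.3, 0, 0, 0, 0, 0, 0.04, 0.3, 0, 0, 0, 0, 0, 0.04, 0.3, 0, 0, 0, 0, 0, 0.04, 0.3])

```text
time_s: 24.3
tool_pos: [0.53, -0.2343, 0.0549]
ee_rot: [3.141, -0.0, 1.568]
force: [-0.6, 1.1, 0.1]
gripper_width: 0.468
gripper_force: 40.5
```

Request:
drive_tool(commands=[0, 0, 0, 0, 0, 0.01, 0.3, 0, 0, 0, 0, 0, 0.01, 0.3, 0, 0, 0, 0, 0, 0.01, 0.3])

```text
time_s: 24.68
tool_pos: [0.5301, -0.2343, 0.0547]
ee_rot: [3.141, 0.0, 1.568]
force: [-2.5, 2.9, 7.0]
gripper_width: 0.466
gripper_force: 41.4
```

Request:
drive_tool(commands=[0, 0, 0, 0, 0, -0.004, 0.3, 0, 0, 0, 0, 0, -0.004, 0.6, 0, 0, 0, 0, 0, -0.004, 0.75, 0, 0, 0, 0, 0, -0.004, 0.75, 0, 0, 0, 0, 0, -0.2, 0.8, 0, 0, 0, 0, 0, -0.5, 1, 0, 0, 0, 0, 0, -0.7, 1, 0, 0, 0, 0, 0, -0.7, 1, 0, 0, 0, 0, 0, -0.7, 1])

```text
time_s: 25.8
tool_pos: [0.5298, -0.2343, 0.1922]
ee_rot: [-3.141, -0.0, 1.568]
force: [-0.0, 0.3, -0.2]
gripper_width: 1.0
gripper_force: 0.0
```

```bash
python3 -c "
from h import *
s,im,C=look('w12','bush','toroid');print(s['time_s'],s['tool_pos'],s['ee_rot'],s['force'])
top('bush',.052,C);top('toroid',.044,C)
env.snapshot('side')
for n in('bush','toroid'):print(n,[(round(d['score'],2),np.round(d['position'],4)) for d in env.landmark_of('side',n)])
plan([.5297,-.2335,.10],np.pi/2)
c=im[110:260,150:360,::-1]
cv2.imwrite('pics/w12c.png',cv2.resize(c,None,fx=3.5,fy=3.5,interpolation=cv2.INTER_CUBIC))
"
```

```text
bush [(0.88, array([ 0.5306, -0.2351,  0.0223])), (0.58, array([ 0.4596, -0.0619,  0.0003]))]
toroid [(0.73, array([ 0.5261, -0.2336,  0.0738])), (0.6, array([ 0.5336, -0.2391,  0.0167]))]
25.8 [ 0.5298 -0.2343  0.1922] [-3.141  -0.0003  1.5677] [-0.0411  0.2791 -0.1551]
bush 0.97 circ [ 0.4665 -0.0725] 0.0145 rect ((0.46623316407203674, -0.07512252032756805), (0.021263813599944115, 0.02785346284508705), 88.47596740722656) px [173   0] [203  25]
bush 0.7 circ [ 0.5298 -0.2352] 0.021 rect ((0.5296527147293091, -0.2351943999528885), (0.04080066829919815, 0.03948145732283592), 89.82464599609375) px [239 161] [276 198]
toroid 0.58 circ [ 0.5299 -0.2358] 0.0309 rect ((0.5301071405410767, -0.23555977642536163), (0.059920407831668854, 0.05944409966468811), 89.81657409667969) px [231 151] [285 204]
bush [(0.79, array([ 0.5299, -0.2384,  0.0259])), (0.76, array([ 0.5414,  0.0004, -0.0005])), (0.54, array([ 0.4602, -0.062 ,  0.0037]))]
toroid [(0.56, array([ 0.5281, -0.2374,  0.0211]))]
t 26.2 turn [-0.003 -0.001 -0.006] shift [0.003 0.001 0.46 ] tcp [ 0.5296 -0.2341  0.1921] [-3.14  -0.001  1.568]
```

View pics/w12c.png

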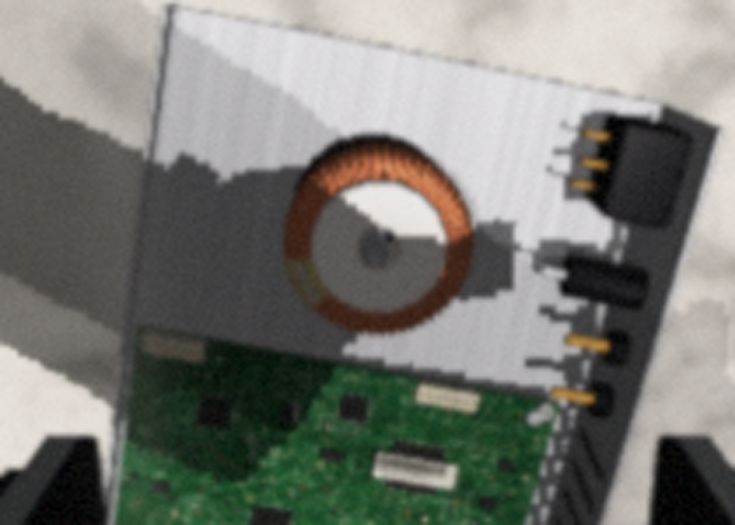

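The bush's flange lies down on the windings, centred, stud tip at crop (378,245). Next the plate.

Request:
drive_tool(commands=[0, 0, 0, 0.3, 0, 0, 1, 0, 0, 0, 0.6, -0.1, 0, 1, 0, 0, 0, 0.9, -0.2, 0, 1, 0, 0, 0, 1, -0.2, 0, 1])

```text
time_s: 26.7
tool_pos: [0.489, -0.0312, 0.193]
ee_rot: [-3.141, -0.001, 1.571]
force: [0.3, -0.0, -0.1]
gripper_width: 1.0
gripper_force: 0.0
```

Request:
drive_tool(commands=[0, 0, 0, 0.3, -0.05, 0, 1, 0, 0, 0, 0.6, -0.1, 0, 1, 0, 0, 0, 0.9, -0.2, 0, 1, 0, 0, 0, 1, -0.2, 0, 1])

```text
time_s: 27.2
tool_pos: [0.4496, 0.1689, 0.1931]
ee_rot: [-3.141, -0.001, 1.572]
force: [-0.3, -0.6, 0.2]
gripper_width: 1.0
gripper_force: 0.0
```

Request:
drive_tool(commands=[0, 0, 0.2, 0.3, -0.05, 0, 1, 0, 0, 0.5, 0.6, -0.1, 0, 1, 0, 0, 0.83, 0.9, -0.12, 0, 1, 0, 0, 0.83, 1, -0.12, 0, 1, 0, 0, 0.83, 1, -0.12, 0, 1, 0, 0, 0.83, 1, -0.12, 0, 1])

```text
time_s: 27.95
tool_pos: [0.428, 0.3648, 0.1929]
ee_rot: [3.141, 0.001, 1.133]
force: [-0.3, -0.1, -0.1]
gripper_width: 1.001
gripper_force: 0.0
```

```bash
python3 -c "
from h import *
s,im,C=look('w13','clamp_plate');print(s['time_s'],s['tool_pos'],s['ee_rot'],s['joint_positions'])
top('clamp_plate',.008,C)
plan([.4263,.41,.15],np.radians(65))
"
```

```text
clamp_plate [(0.58, array([0.4253, 0.4082, 0.0017]))]
27.95 [0.428  0.3648 0.1929] [3.1414 0.001  1.1326] [ 0.587   0.1404  0.106   1.5372 -0.0007  2.596 ]
clamp_plate 0.61 circ [0.4263 0.4104] 0.0306 rect ((0.42589205503463745, 0.40989911556243896), (0.04457409679889679, 0.045634280890226364), 64.7526626586914) px [220 117] [259 155]
t 28.1 turn [ 0.     0.    -0.006] shift [ 0.201 -0.105  0.216] tcp [0.4282 0.3646 0.1931] [3.141 0.    1.131]
```

Request:
drive_tool(commands=[0, 0, 0, 0.202, -0.106, 0.2, 1, 0, 0, 0, 0.202, -0.106, 0.45, 1, 0, 0, 0, 0.202, -0.106, 0.7, 1, 0, 0, 0, 0.202, -0.106, 0.86, 1, 0, 0, 0, 0.202, -0.106, 0.92, 1, 0, 0, 0, 0.202, -0.106, 0.92, 1, 0, 0, 0, 0.202, -0.106, 0.92, 0.3, 0, 0, 0, 0.202, -0.106, 0.92, 0.3, 0, 0, 0, 0.202, -0.106, 0.92, 0.3, 0, 0, 0, 0.202, -0.106, 0.92, 0.3, 0, 0, 0, 0.202, -0.106, 0.92, 0.3, 0, 0, 0, 0.202, -0.106, 0.92, 0.3], squeeze=50)

```text
time_s: 29.6
tool_pos: [0.4272, 0.4128, 0.0114]
ee_rot: [3.139, -0.004, 1.133]
force: [0.1, -0.5, 6.9]
gripper_width: 0.512
gripper_force: 50.1
```

Request:
drive_tool(commands=[0, 0, 0, 0, 0, -0.2, 0.3, 0, 0, 0, 0, 0, -0.45, 0.3, 0, 0, 0, 0, 0, -0.7, 0.3, 0, 0, -0.2, -0.2, 0.15, -0.9, 0.3, 0, 0, -0.5, -0.45, 0.3, -0.9, 0.3, 0, 0, -0.83, -0.65, 0.45, -0.9, 0.3, 0, 0, -0.83, -0.834, 0.577, -0.9, 0.3, 0, 0, -0.83, -0.834, 0.577, -0.9, 0.3])

```text
time_s: 30.6
tool_pos: [0.4598, 0.2091, 0.189]
ee_rot: [3.142, 0.001, 1.563]
force: [-0.1, -0.3, -0.4]
gripper_width: 0.502
gripper_force: 51.0
```

Request:
drive_tool(commands=[0, 0, 0, -0.25, 0.05, 0, 0.3, 0, 0, 0, -0.5, 0.1, 0, 0.3, 0, 0, 0, -0.75, 0.15, 0, 0.3, 0, 0, 0, -1, 0.17, 0, 0.3])

```text
time_s: 31.1
tool_pos: [0.4934, 0.0111, 0.1888]
ee_rot: [3.141, -0.001, 1.569]
force: [0.9, -0.1, -1.2]
gripper_width: 0.507
gripper_force: 51.0
```

Request:
drive_tool(commands=[0, 0, 0, -0.25, 0.05, 0, 0.3, 0, 0, 0, -0.5, 0.1, 0, 0.3, 0, 0, 0, -0.75, 0.15, 0, 0.3, 0, 0, 0, -1, 0.17, 0, 0.3, 0, 0, 0, -1, 0.17, 0, 0.3, 0, 0, 0, -1, 0.17, 0, 0.3])

```text
time_s: 31.85
tool_pos: [0.5264, -0.1875, 0.1886]
ee_rot: [-3.141, -0.001, 1.568]
force: [-1.4, 0.0, -0.5]
gripper_width: 0.506
gripper_force: 51.0
```

```bash
python3 -c "
from h import *
plan([.5297,-.234,.185],np.pi/2)
"
```

```text
t 31.85 turn [-0.001 -0.003 -0.005] shift [-0.232  0.017  0.017] tcp [ 0.5264 -0.1875  0.1886] [-3.141 -0.001  1.568]
```

Request:
drive_tool(commands=[0, 0, 0, -0.15, 0.017, 0, 0.3, 0, 0, 0, -0.232, 0.017, 0, 0.3, 0, 0, 0, -0.232, 0.017, 0, 0.3, 0, 0, 0, -0.232, 0.017, 0, 0.3, 0, 0, 0, -0.232, 0.017, 0, 0.3, 0, 0, 0, -0.232, 0.017, 0, 0.3])

```text
time_s: 32.6
tool_pos: [0.5296, -0.2344, 0.189]
ee_rot: [3.142, -0.0, 1.568]
force: [0.4, -0.1, -1.3]
gripper_width: 0.507
gripper_force: 51.0
```

```bash
python3 -c "
from h import *
s,im,C=look('w14','stud_tip','clamp_plate');print(s['time_s'],s['tool_pos'],s['ee_rot'])
top('clamp_plate',s['tool_pos'][2]-.002,C)
# hole of the held plate: dark/bright blob inside the plate outline
for d in env.outline_of('wrist','clamp_plate')[:2]:
  m=d['mask'].astype(np.uint8);c,h=cv2.findContours(m,cv2.RETR_CCOMP,2)
  for q,hh in zip(c,h[0]):
    if cv2.contourArea(q)>30:
      p=ray(q[:,0],s['tool_pos'][2]-.002,C)[:,:2].astype(np.float32);print('inner' if hh[3]>=0 else 'outer',cv2.minEnclosingCircle(p),p.min(0),p.max(0))
# the bush in place, for the reference
top('bush',.052,C)
s=env.get_state();print(s['tool_pos'],s['time_s'])
"
```

```text
stud_tip [(0.56, array([ 0.5257, -0.231 ,  0.0741]))]
clamp_plate [(0.69, array([ 0.5316, -0.2343,  0.1771]))]
32.6 [ 0.5296 -0.2344  0.189 ] [ 3.1415 -0.0001  1.5684]
clamp_plate 0.92 circ [ 0.529  -0.2353] 0.0328 rect ((0.5294504165649414, -0.23542822897434235), (0.04950028657913208, 0.046261440962553024), 89.85626220703125) px [216 203] [299 280]
outer ((0.5290030241012573, -0.23533305525779724), 0.03275409713387489) [ 0.5063 -0.2602] [ 0.5526 -0.2106]
inner ((0.5295279026031494, -0.23444432020187378), 0.006145404651761055) [ 0.5235 -0.239 ] [ 0.5355 -0.2294]
bush 0.79 circ [ 0.467  -0.0723] 0.0143 rect ((0.4667362868785858, -0.0754910409450531), (0.019321240484714508, 0.027571164071559906), 88.52296447753906) px [173   0] [203  23]
bush 0.7 circ [ 0.5302 -0.235 ] 0.0219 rect ((0.5300520062446594, -0.234540656208992), (0.04251417890191078, 0.04021657258272171), 89.85441589355469) px [239 160] [277 199]
[ 0.5295 -0.235   0.1889] 32.9
```

Request:
drive_tool(commands=[0, 0, 0, 0.013, 0, 0.2, 0.3, 0, 0, 0, 0.013, 0, 0.4, 0.3, 0, 0, 0, 0.013, 0, 0.5, 0.3, 0, 0, 0, 0.013, 0, 0.51, 0.3, 0, 0, 0, 0.013, 0, 0.51, 0.3, 0, 0, 0, 0.013, 0, 0.51, 0.3])

```text
time_s: 33.65
tool_pos: [0.5307, -0.2331, 0.0888]
ee_rot: [3.139, 0.002, 1.568]
force: [1.0, 0.0, -0.6]
gripper_width: 0.508
gripper_force: 51.1
```

```bash
python3 -c "
from h import *
s,im,C=look('w15');print(s['time_s'],s['tool_pos'],s['ee_rot'],s['force'])
for d in env.outline_of('wrist','clamp_plate')[:1]:
  m=d['mask'].astype(np.uint8);c,h=cv2.findContours(m,cv2.RETR_CCOMP,2)
  for q,hh in zip(c,h[0]):
    if cv2.contourArea(q)>30:
      p=ray(q[:,0],s['tool_pos'][2]-.002,C)[:,:2].astype(np.float32);print('inner' if hh[3]>=0 else 'outer',p.min(0),p.max(0),q[:,0].min(0),q[:,0].max(0))
K,D,R,t=C
print(cv2.projectPoints(np.array([[.5297,-.2336,.072],[.5297,-.2336,.067]]),cv2.Rodrigues(R)[0],t,K,D)[0][:,0])
"
```

```text
33.65 [ 0.5307 -0.2331  0.0888] [3.1387 0.0017 1.5677] [ 1.0399  0.0415 -0.5841]
outer [ 0.5068 -0.259 ] [ 0.5539 -0.2087] [216 202] [299 280]
inner [ 0.5247 -0.2377] [ 0.5367 -0.228 ] [247 234] [268 249]
[[255.9151 231.1928]
 [255.9367 227.718 ]]
```

Request:
drive_tool(commands=[0, 0, 0, 0.005, -0.003, 0.02, 0.3, 0, 0, 0, 0.005, -0.003, 0.045, 0.3, 0, 0, 0, 0.005, -0.003, 0.065, 0.3, 0, 0, 0, 0.005, -0.003, 0.065, 0.3])

```text
time_s: 34.25
tool_pos: [0.5284, -0.231, 0.073]
ee_rot: [-3.14, -0.001, 1.568]
force: [-0.9, -0.4, -1.7]
gripper_width: 0.509
gripper_force: 51.1
```

Request:
drive_tool(commands=[0, 0, 0, 0, 0, 0.02, 0.3, 0, 0, 0, 0, 0, 0.04, 0.3, 0, 0, 0, 0, 0, 0.045, 0.3, 0, 0, 0, 0, 0, 0.045, 0.3])

```text
time_s: 34.75
tool_pos: [0.5288, -0.2313, 0.0647]
ee_rot: [-3.141, -0.0, 1.568]
force: [0.4, -0.1, -0.4]
gripper_width: 0.506
gripper_force: 51.1
```

Request:
drive_tool(commands=[0, 0, 0, 0, 0, 0.01, 0.3, 0, 0, 0, 0, 0, 0.015, 0.3, 0, 0, 0, 0, 0, 0.015, 0.3])

```text
time_s: 35.12
tool_pos: [0.5293, -0.2316, 0.0634]
ee_rot: [3.141, 0.001, 1.568]
force: [-2.8, 1.7, 5.7]
gripper_width: 0.509
gripper_force: 52.0
```

Request:
drive_tool(commands=[0, 0, 0, 0, 0, -0.004, 0.3, 0, 0, 0, 0, 0, -0.004, 0.65, 0, 0, 0, 0, 0, -0.004, 0.8, 0, 0, 0, 0, 0, -0.004, 0.8, 0, 0, 0, 0, 0, -0.2, 0.8, 0, 0, 0, 0, 0, -0.5, 1, 0, 0, 0, 0, 0, -0.65, 1, 0, 0, 0, 0, 0, -0.65, 1, 0, 0, 0, 0, 0, -0.65, 1])

```text
time_s: 36.25
tool_pos: [0.5286, -0.2312, 0.1907]
ee_rot: [-3.14, -0.001, 1.568]
force: [0.1, -0.0, -0.3]
gripper_width: 0.998
gripper_force: 0.0
```

```bash
python3 -c "
from h import *
s,im,C=look('w16','clamp_plate','toroid','bush');print(s['time_s'],s['tool_pos'],s['force'],s['gripper_width'])
top('clamp_plate',.06,C);top('toroid',.044,C)
for c in('scene','side'):
  env.snapshot(c)
  for n in('clamp_plate','bush','toroid','solder_spool','tape_measure'):print(c,n,[(round(d['score'],2),np.round(d['position'],4)) for d in env.landmark_of(c,n)])
"
```

```text
clamp_plate []
toroid []
bush [(0.72, array([ 0.4599, -0.0609, -0.0019])), (0.42, array([ 0.5299, -0.2343,  0.02  ]))]
36.25 [ 0.5286 -0.2312  0.1907] [ 0.1024 -0.0499 -0.3013] 0.9981903604397674
toroid 0.83 circ [ 0.5295 -0.2113] 0.0156 rect ((0.5294754505157471, -0.20860476791858673), (0.00860197376459837, 0.030906205996870995), 89.8358383178711) px [244 153] [273 161]
scene clamp_plate [(0.56, array([ 0.5314, -0.2372,  0.0452]))]
scene bush [(0.43, array([ 0.4561, -0.0618,  0.0045]))]
scene toroid [(0.73, array([ 0.5297, -0.2375,  0.0152])), (0.64, array([0.5733, 0.2673, 0.0004])), (0.58, array([0.4275, 0.1518, 0.0014]))]
scene solder_spool [(0.8, array([0.4289, 0.1491, 0.0008]))]
scene tape_measure [(0.62, array([0.5737, 0.2697, 0.0012]))]
side clamp_plate [(0.83, array([ 0.5283, -0.2314,  0.0521]))]
side bush [(0.9, array([ 0.5434, -0.0007,  0.0006])), (0.69, array([ 0.4588, -0.0622,  0.0029]))]
side toroid [(0.61, array([ 0.53  , -0.239 ,  0.0212]))]
side solder_spool [(0.57, array([0.4244, 0.1528, 0.0037]))]
side tape_measure [(0.69, array([ 0.5727,  0.2662, -0.0013]))]
```

Request:
drive_tool(commands=[0, 0, 0, -0.15, 0, -0.15, 1, 0, 0, 0, -0.15, 0, -0.15, 1, 0, 0, 0, -0.15, 0, -0.15, 1, 0, 0, 0, -0.15, 0, -0.15, 1])

```text
time_s: 37.65
tool_pos: [0.5286, -0.2605, 0.221]
ee_rot: [-3.14, -0.001, 1.568]
force: [-1.0, 0.2, -0.3]
gripper_width: 1.0
gripper_force: 0.0
```

```bash
python3 -c "
from h import *
s,im,C=look('w17','clamp_plate','stud_tip');print(s['time_s'],s['tool_pos'])
top('clamp_plate',.06,C)
from h import cam
for c in('side','scene'):
  env.snapshot(c);C=cam(c);
  for d in env.outline_of(c,'clamp_plate')[:1]:
    q=max(cv2.findContours(d['mask'].astype(np.uint8),0,2)[0],key=cv2.contourArea)[:,0];p=ray(q,.06,C)[:,:2].astype(np.float32);print(c,d['score'],cv2.minAreaRect(p))
"
```

```text
clamp_plate [(0.92, array([ 0.5299, -0.2327,  0.0551]))]
stud_tip [(0.7, array([ 0.527 , -0.2302,  0.0763]))]
37.65 [ 0.5286 -0.2605  0.221 ]
clamp_plate 0.56 circ [ 0.5289 -0.2341] 0.0312 rect ((0.5293060541152954, -0.23363786935806274), (0.04575463756918907, 0.04604417085647583), 89.8635482788086) px [238 130] [279 171]
clamp_plate 0.26 circ [ 0.5299 -0.2863] 0.1312 rect ((0.5296347141265869, -0.2852543592453003), (0.20967479050159454, 0.16481143236160278), 78.62254333496094) px [183  90] [349 281]
side 0.73 ((0.5296288728713989, -0.23574575781822205), (0.05030171573162079, 0.04934306815266609), 88.96968078613281)
scene 0.58 ((0.528937816619873, -0.23314006626605988), (0.050219014286994934, 0.054678648710250854), 89.08707427978516)
```

```bash
python3 -c "
from workcell import env
print(env.job_done())"
```

```text
the job is handed in; nothing more can be done
None
```

I stacked the base pad, transformer, bush and clamp plate on the stud in order, released them, and handed the job in at about 38 s of the 106 s; no verdict came back. I had used all 14 picture views by the plate, so I checked its seating only by camera measurements: it measured square and centred at about the seated height, and the solder reel and tape measure still read in place.

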